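# Cap the open port of a valve manifold

## Robot

A 7-joint arm with a two-finger parallel gripper is mounted at the origin on the work surface. World frame = base frame: x ahead of the robot, y to its left, z up, the work surface at z = 0. Lengths are in m, angles in rad, forces in N, time in s.
With the tool pointing down it reaches from about 0.425 to 0.925 m from the base axis. Payload 6.8 kg.
Tool frame: the origin (TCP) lies midway between the tips of the shut fingers; the grasp point (between the pads) lies 19 mm behind it; y points along the fingers, z is the direction in which the jaws open and shut, and the axes are right-handed (so a half turn about y gives the same grasp; the last joint's range is limited). The gripper opens to 85 mm and grips with 20 to 120 N. Pads are 22 mm wide; open, the fingers measure 114 mm over their backs; the gripper's body (76 mm by 85 mm) begins 54 mm behind the grasp point. The pads swing forward as they close: fully open they stand 13 mm farther back than shut.
Start: joints at [1.036, 0.477, 0.022, 1.555, -0.011, 1.109, -0.083], TCP at [0.279, -0.614, 0.231] pointing down, gripper open.
Joint ranges: [-2.96, 2.96], [-0.34, 2.1], [-1.41, 1.46], [0.24, 2.44], [-1.37, 4.51], [0.17, 1.92], [-2.96, 2.96]. Speed limits (rad/s): [2.39, 2.39, 3.14, 3.14, 3.14, 3.14, 3.14].

## Interface

Orientations are given as a rotation vector (axis times angle).
In Python, from bench import r gives the robot as it stands.
- The arm moves only by the tool send_rows, never from a script. Its argument "rows" is text: rows parted by semicolons, each of 6 numbers parted by spaces: the shift along the world's x, y, z in m, then the turn, a rotation vector about the world's x, y, z in rad. A call has 1 to 20 rows; each row shifts and turns the commanded pose from where the row before left it; what a row does not reach is not made up. A row lasts 1/10 s, in which the tool goes at most 50 mm and 8.59 degrees, less where a joint would pass 70% of its speed; a pose out of reach is approached as far as the arm can. A call is refused whole if a number of a shift passes 0.05 or a number of a turn 0.15, either way. A call with a gripper value outside its range is refused whole. "grip" is the finger opening in m, from 0 to 0.0854, set as the call begins (left out, the last holds). The fingers move at their own pace and stop on an object; "grip_force" is the grip in N (left out, the last holds). Time passes only in rows, so rows that do not move let the fingers close. It gives the time, the measured TCP pose, the force and the opening at its end, in the units of the state.
- r.get_obs(): the state, without advancing time (a new reading comes with each control period).
- r.grab_frame(name): name is "scene" or "top" or "wrist"; returns a dict with "pixels" (480x640x3 uint8, red, green, blue), "intrinsics" (3x3 intrinsics, pixels), "k1" (the pictures are not rectified: a ray, as slopes to the right and down, at radius r is drawn at 1 + k1 r^2 times it, then the intrinsics apply), "position" and "orientation" of the camera in the world. Camera axes: x right, y up, looking along -z (the intrinsics and any distortion apply to the point x, -y, -z); pixel columns grow to the right and rows downward; lengths in m; the calibration is good to about 2 mm. A picture is of the moment at which its call begins. There is no depth.
- r.hand_in(): hands the job in, once; it reports no verdict.
The state is a dict: "clock": time; "joints": joint angles; "qvel": joint speeds; "tau": joint torques, N m; "tcp_pos": TCP position; "orientation": TCP orientation; "contact_force": force on the tool from outside, world axes, zero at the start; "moment": the same for the moment, N m; "grip_width": finger opening in m.
Only numpy, scipy, OpenCV 4.12 (cv2) and the standard library are available. Lean on these libraries where they do the work, as an engineer would, in place of code of your own. Each camera call takes 0.05 s, during which the arm holds its last target.

## Task

One port of the valve manifold in the vise is still open: pull the cabinet's top drawer out to its stop and leave it out, take the red snap cap from it and press it straight down onto the bare brass nipple until it clicks and sits fully home on its seat, level like its two neighbours. Do not let go afterwards: keep pressing firmly after the click and finish while still gripping the cap and holding it down on its seat. Leave the other parts in the drawer and do not disturb the loose things on the bench.

Things in the scene. Friction and masses are not known exactly. Their poses are not given: they have to be found in the camera images.
- cap: Loose red ribbed plastic cap standing mouth down in the top drawer's wide left compartment: 36 mm diameter, 32 mm high, flat closed top, about 25 g. Origin: centre of its underside (mouth), z up. The mouth is 30 mm wide and narrows to a 25 mm snap lip 4 to 5 mm inside; the bore above is 31 mm wide, 28 mm deep in all. Round: yaw is free. The two red caps on the manifold are other, fixed ones.
- seat (a point): Centre of the brass seat of the bare nipple, where the cap's underside comes to rest; 82 mm above the bench. z up along the nipple, x across the manifold, y along its row of three nipples. The nearest fitted cap is 52 mm away along -y. The manifold's flat top is 7 mm below the seat, the vise jaws 19 mm below it: fingers have room on the +x and -x sides.
- nipple_tip (a point): Top of the bare nipple, 21 mm above the seat. The nipple is 22 mm thick, its last 6 mm taper to 17 mm. Four sprung tongues carry catches reaching 14.5 mm from the axis, 9.5 mm above the seat. The cap meets them with its mouth 10 mm above the seat; the push rises to 10 to 16 N at 7 mm (less at a standstill), falls to nothing by 2 mm as the lip snaps past, then the cap bottoms hard on the seat.
- vise: Blue and steel machine vise, fixed, holding an aluminium manifold block (60 x 156 x 45 mm, long along y, top 75 mm above the bench). Origin on the bench under the block's centre. Its screw and T-handle reach 169 mm towards -x at 42 mm height; all else stays within 155 mm in x and 85 mm in y. Highest: the two fitted caps, 114 mm.
- cabinet: Blue steel two-drawer cabinet on the bench, 190 deep (x) x 250 wide (y) x 152 mm high. Origin on the bench (its underside) below the middle of its front; x points into the cabinet, the drawers slide out along -x. The top drawer's inner floor is 85 mm above the bench.
- top_drawer (a joint): How far the top drawer is pulled out: 0 shut, 0.12 m at its stop. Slides with about 2 N of friction (a few N more when moved fast). Starts shut or ajar by up to 15 mm.
- top_drawer_handle (a point): Middle of the top drawer's handle: a level steel bar 11 mm thick, 110 mm long along y, 123 mm above the bench, its centre 35 mm in front of the drawer's front panel, whose top edge is 144 mm up. Posts 47 mm either side of the middle. Axes as the cabinet's. Behind it, the cap stands 92 to 127 mm towards +x and 33 to 57 mm towards +y.
- top_drawer_floor (a point): Point on the top drawer's inner floor, 85 mm above the bench, at the middle of its wide left compartment, which is 164 mm long (x) and 136 mm wide (y) inside; its walls are 40 mm high. The cap stands somewhere on it. It moves with the drawer; axes as the cabinet's.
- plug: Small yellow flanged plug, 28 mm wide and 16 mm high, in the narrow compartment of the top drawer: leave it there. Origin at the centre of its underside.
- standoff: Hexagonal aluminium standoff, 18 mm wide and 30 mm high, in the narrow compartment of the top drawer: leave it there. Origin at the centre of its underside.
- caliper: Digital caliper lying on the bench, 230 mm long, leave alone. Origin under its middle.
- flange_plate: Drilled aluminium plate 120 x 80 x 12 mm on the bench, leave alone. Origin under its middle.
- wrench: Steel wrench 170 mm long on the bench, leave alone. Origin under its middle, long along x.
- bearing_ring: Steel ring 72 mm diameter, 16 mm high on the bench, leave alone. Origin under its middle.
- kit_bin: White bin with machined parts, 150 x 110 x 60 mm, on the bench, leave alone. Origin under its middle.

How it is judged:
On the way, in this order (a step that is already met when the one before it is completed fails the run):
1. the top drawer is pulled out to its stop (value of joint top_drawer above 0.115 m), for 0.1 s.
2. the cap is lifted out of the drawer in the fingers (height (world z) of cap above 0.105 m and contact force between the fingers and cap above 1 N), for 0.2 s.
3. the cap has clicked home on the nipple and is pressed on after the click (z of cap in the frame of seat below 0.0025 m and horizontal distance between cap and seat below 0.003 m and contact force between cap and vise above 5 N), for 0.3 s.
At the end, for the whole second after the job is handed in: The cap is home on the bare nipple (underside within 2.5 mm of the seat, centred within 3 mm, level within 0.1 rad), the fingers still hold it and it is pressed onto the seat with over 5 N through the last second; the drawer is out over 100 mm, the plug and standoff in it (all of step 3 and z of cap in the frame of seat above -0.003 m and angle between the z axis of cap and the z axis of seat, either way round below 0.1 rad and angle between cap's own z axis and vertical below 0.5 rad and contact force between the fingers and cap above 3 N and value of joint top_drawer above 0.1 m and height (world z) of each of plug, standoff above 0.07 m); the arm keeps its last pose, push and grip.
It fails at once if the plug or the standoff is taken out of the drawer (height (world z) of any of plug, standoff above 0.14 m).
It fails at once if a loose thing on the bench is shifted by more than 30 mm (distance of any of caliper, flange_plate, wrench, bearing_ring, kit_bin from where it was at the start of the episode above 0.03 m).
It also fails if it takes over 70 s, if anything falls off the work surface, if the arm or the gripper's body presses on something with over 40 N, if the wrist force passes 120 N, or if a joint passes its speed limit or range.

## Working session

There is one attempt and no reset: what is moved stays moved. The work goes in short steps, Python scripts to look and compute and a tool call to move; the robot and the scene stay as the last step left them, time stands still between calls to the robot, and variables do not carry over. Pictures are saved under pics/ and viewed, and the job is handed in when it is done.

Besides the shell and the picture viewer there is one more tool, called after "Call:" by a JSON object that holds its "name" and its "arguments". send_rows: Moves the arm, as the interface text tells. Its arguments: {"type":"object","properties":{"rows":{"type":"string"},"grip":{"type":"number"},"grip_force":{"type":"number"}},"required":["rows"]}

```bash
ls; mkdir -p pics; cat > h.py <<'E'
import numpy as np, cv2, json
from scipy.spatial.transform import Rotation as R
from bench import r
def rot(o):
    o=np.array(o,float)
    return o if o.shape==(3,3) else (R.from_rotvec(o).as_matrix() if o.size==3 else R.from_quat(o).as_matrix())
def save(name,fn):
    f=r.grab_frame(name); cv2.imwrite('pics/'+fn+'.png',f['pixels'][:,:,::-1])
    np.savez('pics/'+fn+'.npz',**{k:np.array(v) for k,v in f.items()}); return f
def load(fn): return np.load('pics/'+fn+'.npz')
def dist(f):
    # exact model: scale 1+k1 r^2 -> opencv k1
    return np.array([float(f['k1']),0,0,0,0])
def px2z(f,uv,z):
    p=cv2.undistortPoints(np.array(uv,float).reshape(-1,1,2),f['intrinsics'],dist(f)).reshape(-1,2)
    d=np.c_[p[:,0],-p[:,1],-np.ones(len(p))]@rot(f['orientation']).T
    c=np.array(f['position']); t=(z-c[2])/d[:,2]
    return c+d*t[:,None]
def proj(f,P):
    q=(np.atleast_2d(P)-f['position'])@rot(f['orientation']); q=q*[1,-1,-1]
    return cv2.projectPoints(q.reshape(-1,1,3),np.zeros(3),np.zeros(3),f['intrinsics'],dist(f))[0].reshape(-1,2)
def crop(fn,x0,y0,x1,y1,s,out):
    im=cv2.imread('pics/'+fn+'.png')[y0:y1,x0:x1]
    cv2.imwrite('pics/'+out+'.png',cv2.resize(im,None,fx=s,fy=s,interpolation=cv2.INTER_CUBIC))
E
python3 - <<'E'
from h import *
o=r.get_obs(); print(o)
for n in ['scene','top','wrist']:
    f=save(n,n+'0'); print(n,f['intrinsics'],f['k1'],f['position'],f['orientation'])
E
```

```text
pics
{'clock': 0.0, 'joints': array([ 1.0358926 ,  0.47781012,  0.02239074,  1.55648575, -0.01151235,
        1.10932667, -0.08309139]), 'qvel': array([ 0.00037226,  0.0007395 , -0.00056721, -0.00042065, -0.00154209,
        0.00229411, -0.00069104]), 'tau': array([-3.61119428e-04, -5.96455228e+01,  1.60731878e+00, -2.81200022e+01,
        1.23968444e-02,  9.41581005e-03,  5.63356218e-05]), 'tcp_pos': array([ 0.27912729, -0.61390326,  0.23030553]), 'orientation': array([-0.43088879,  1.98775619, -1.98406005]), 'contact_force': array([0.01996119, 1.15538427, 0.01425957]), 'moment': array([ 0.01776526, -0.0265617 ,  0.01810376]), 'grip_width': 0.08550217429226215}
scene [[447.34023503   0.         322.85217931]
 [  0.         447.34023503 245.65858319]
 [  0.           0.           1.        ]] 0.01827677222605629 [ 1.04730984 -0.27348251  1.01143367] [0.50825976 0.32262771 1.08757075]
top [[485.02327231   0.         321.13402238]
 [  0.         485.02327231 235.58032074]
 [  0.           0.           1.        ]] -0.0930390188745361 [3.45009015e-01 3.76906454e-05 1.18114303e+00] [ 0.11230486 -0.10902387 -1.55707521]
wrist [[406.04575204   0.         315.93422543]
 [  0.         406.04575204 231.09927311]
 [  0.           0.           1.        ]] 0.022723229007613026 [ 0.34826237 -0.58334092  0.37225794] [-0.26642719  0.1727051  -1.13540972]
```

View pics/scene0.png

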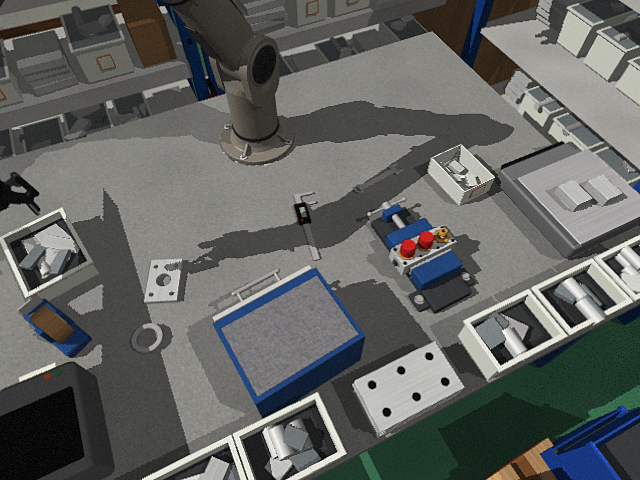

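View pics/top0.png

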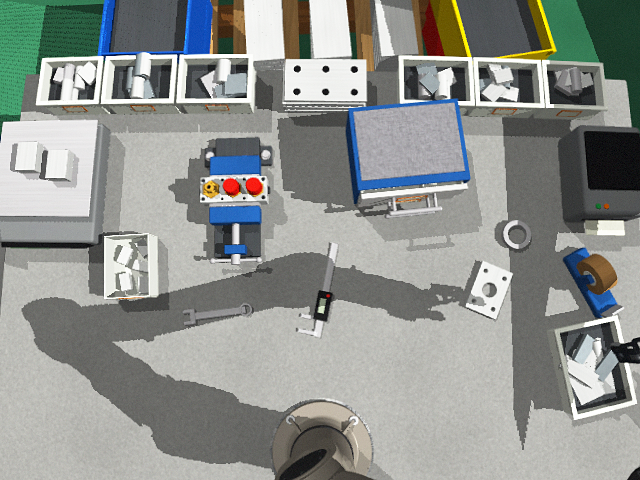

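View pics/wrist0.png

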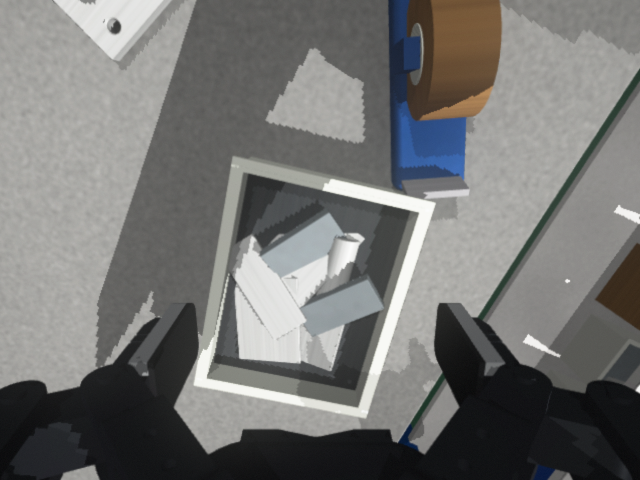

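The top view shows +x up and +y left. The handle is near (413,207) and the bare nipple near (210,188). I'll enlarge both.

```bash
python3 - <<'E'
from h import *
crop('top0',340,90,480,250,5,'c1'); crop('top0',180,130,300,270,5,'c2')
crop('scene0',200,250,380,410,4,'c3'); crop('scene0',360,190,490,320,5,'c4')
E
```

```text
(no output)
```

View pics/c1.png

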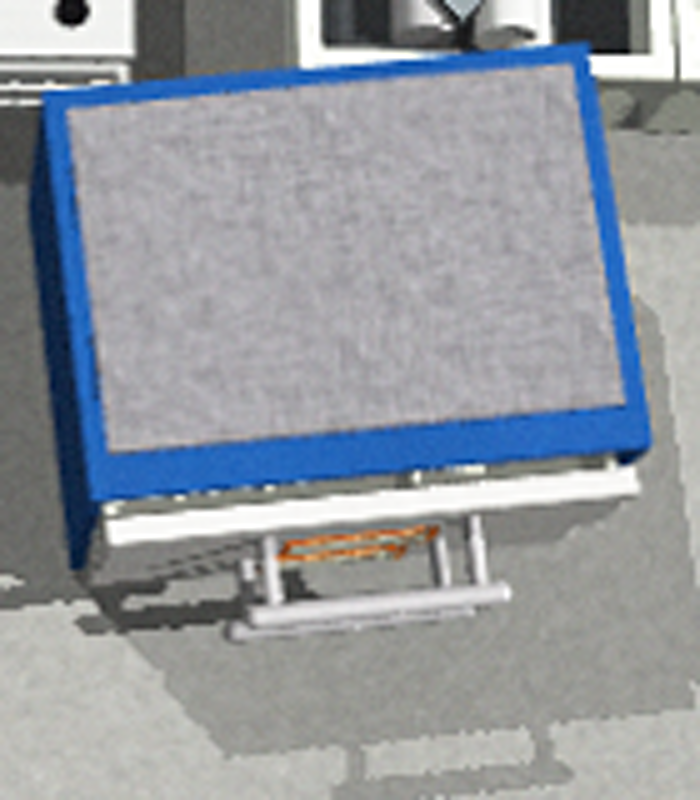

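View pics/c2.png

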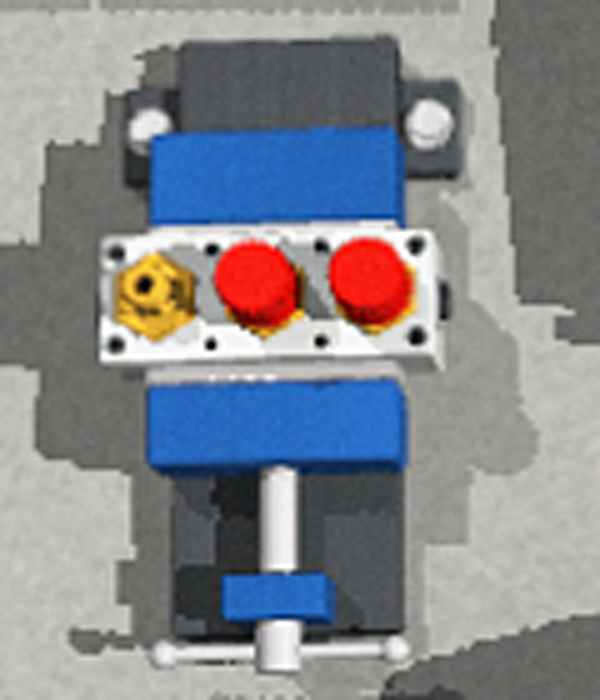

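View pics/c3.png

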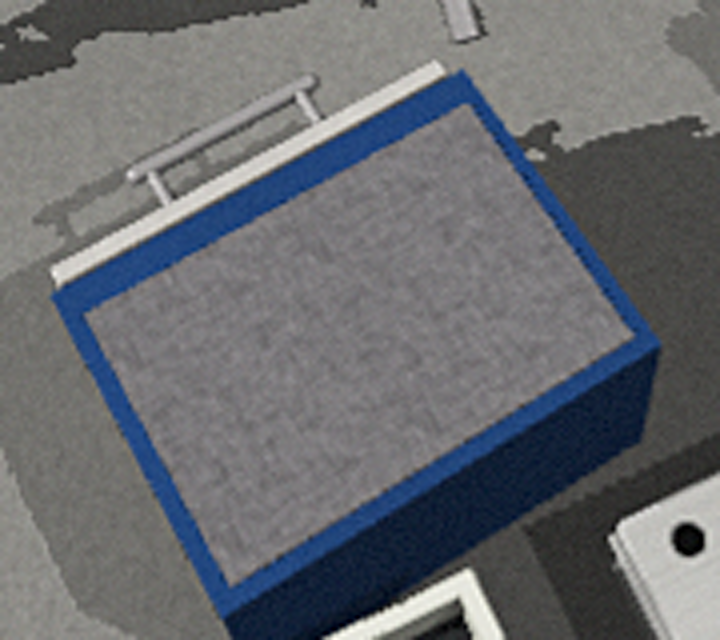

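View pics/c4.png

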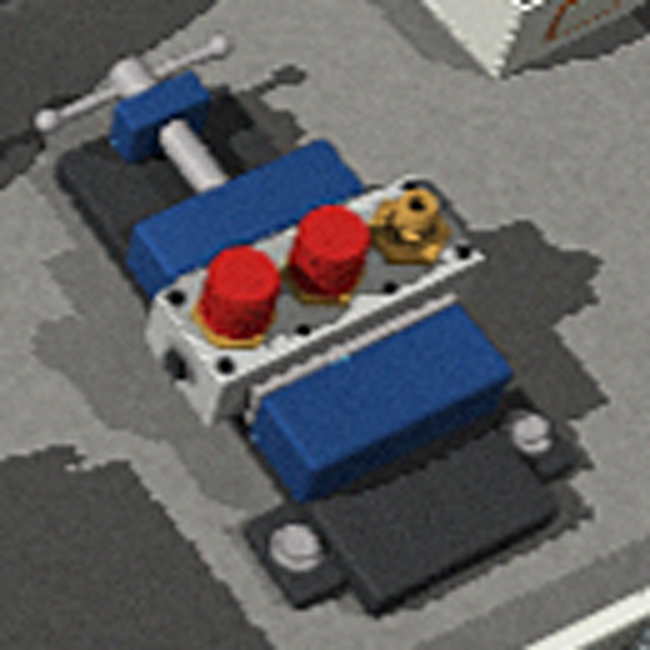

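```bash
python3 - <<'E'
from h import *
np.set_printoptions(precision=4,suppress=True)
T=load('top0');S=load('scene0')
a=lambda l,x,y,s:[(u/s+x,v/s+y) for u,v in l]
print('handle top',px2z(T,a([(250,617),(510,592)],340,90,5),.123))
print('handle sc',px2z(S,a([(133,174),(313,82)],200,250,4),.123))
print('cabtop T',px2z(T,a([(42,95),(592,43),(650,447),(92,497)],340,90,5),.152))
print('cabtop S',px2z(S,a([(228,610),(53,292),(460,72),(660,345)],200,250,4),.152))
print('panel T',px2z(T,a([(105,540),(638,490)],340,90,5),.144))
print('panel S',px2z(S,a([(53,270),(440,65)],200,250,4),.144))
print('nip T',px2z(T,a([(144,284)],180,130,5),.103),'S',px2z(S,a([(420,200)],360,190,5),.103))
print('caps T',px2z(T,a([(255,268),(368,265)],180,130,5),.114),'S',px2z(S,a([(334,230),(243,270)],360,190,5),.114))
print('block T',px2z(T,a([(100,235),(432,230),(440,360),(102,368)],180,130,5),.075))
print('tool axes',rot(r.get_obs()['orientation']))
E
```

```text
handle top [[ 0.5468 -0.1494  0.123 ]
 [ 0.5596 -0.2663  0.123 ]]
handle sc [[ 0.5581 -0.2599  0.123 ]
 [ 0.5476 -0.148   0.123 ]]
cabtop T [[ 0.7784 -0.055   0.152 ]
 [ 0.8084 -0.3049  0.152 ]
 [ 0.6196 -0.3233  0.152 ]
 [ 0.5936 -0.0769  0.152 ]]
cabtop S [[ 0.8072 -0.2965  0.152 ]
 [ 0.62   -0.32    0.152 ]
 [ 0.5936 -0.0765  0.152 ]
 [ 0.7813 -0.0534  0.152 ]]
panel T [[ 0.5763 -0.0832  0.144 ]
 [ 0.6021 -0.3196  0.144 ]]
panel S [[ 0.6042 -0.3166  0.144 ]
 [ 0.5804 -0.0828  0.144 ]]
nip T [[0.6083 0.2619 0.103 ]] S [[0.609  0.2669 0.103 ]]
caps T [[0.6134 0.2088 0.114 ]
 [0.6152 0.1573 0.114 ]] S [[0.6109 0.2131 0.114 ]
 [0.6115 0.1615 0.114 ]]
block T [[0.6388 0.2909 0.075 ]
 [0.6422 0.1335 0.075 ]
 [0.5799 0.1279 0.075 ]
 [0.5747 0.2867 0.075 ]]
tool axes [[-0.9103 -0.0006  0.4139]
 [-0.4139  0.0012 -0.9103]
 [ 0.0001 -1.     -0.0014]]
```

Call:
{"name": "send_rows", "arguments": {"rows": "0.0228 0.034 0 0 0 0.1045;0.0228 0.034 0 0 0 0.1045;0.0228 0.034 0 0 0 0.1045;0.0228 0.034 0 0 0 0.1045;0.0228 0.034 0 0 0 0.1045;0.0228 0.034 0 0 0 0.1045;0.0228 0.034 0 0 0 0.1045;0.0228 0.034 0 0 0 0.1045;0.0228 0.034 0 0 0 0.1045;0.0228 0.034 0 0 0 0.1045;0.0228 0.034 0 0 0 0.1045;0.0228 0.034 0 0 0 0.1045;0 0 0 0 0 0;0 0 0 0 0 0;0 0 0 0 0 0", "grip": 0.032}}

```text
clock: 1.65
tcp_pos: [0.5522, -0.2078, 0.2309]
orientation: [-1.259, 1.13, -1.129]
contact_force: [-0.2, -0.7, 0.5]
grip_width: 0.0321
```

```bash
python3 - <<'E'
from h import *
o=r.get_obs(); print(o['clock'],o['joints'],o['tcp_pos'],rot(o['orientation']).round(3),o['grip_width'],o['contact_force'])
save('wrist','w1')
E
```

```text
1.65 [ 0.56221541  0.36797189 -0.39406708  1.74332389  0.15961707  1.06267285
  0.22156453] [ 0.55222352 -0.20776172  0.2309461 ] [[ 0.108 -0.001  0.994]
 [-0.994 -0.001  0.108]
 [ 0.    -1.    -0.001]] 0.03213679996941374 [-0.19729176 -0.65569551  0.54776346]
```

View pics/w1.png

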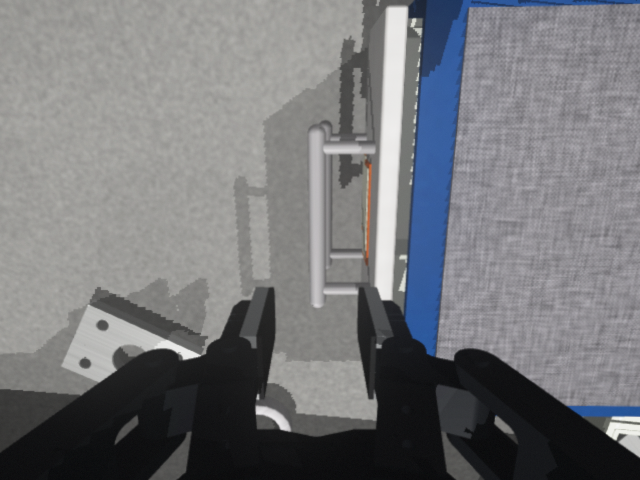

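The wrist view shows the handle bar running from (316,127) to (317,306).

```bash
python3 - <<'E'
from h import *
f=load('w1'); p=px2z(f,[(316.5,128),(317.5,305)],.123); print(p,p.mean(0),np.linalg.norm(p[0]-p[1]))
q=px2z(f,[(405,10),(397,300),(387,10),(378,300)],.144); print(q)
o=r.get_obs()
M=rot(o['orientation']); c,s=np.cos(.11),np.sin(.11)
d=p.mean(0)-o['tcp_pos']; print('cab',d[0]*c+d[1]*s,-d[0]*s+d[1]*c, 'bar yaw',np.arctan2(-(p[1]-p[0])[0],(p[1]-p[0])[1])) 
E
```

```text
[[ 0.54599909 -0.14629127  0.123     ]
 [ 0.55924604 -0.26266401  0.123     ]] [ 0.55262257 -0.20447764  0.123     ] 0.11712427641179082
[[ 0.58386708 -0.0836921   0.144     ]
 [ 0.6067594  -0.24297932  0.144     ]
 [ 0.57490847 -0.08461315  0.144     ]
 [ 0.59504479 -0.24426973  0.144     ]]
cab 0.0009086388296780654 0.0035657604812511933 bar yaw -3.028248498213044
```

Call:
{"name": "send_rows", "arguments": {"rows": "0.0005 0.003 -0.025 0 0 0;0 0 -0.025 0 0 0;0 0 -0.025 0 0 0;0 0 -0.025 0 0 0;0 0 -0.025 0 0 0;0 0 0 0 0 0;0 0 0 0 0 0"}}

```text
clock: 2.4
tcp_pos: [0.5528, -0.2047, 0.1061]
orientation: [-1.259, 1.13, -1.129]
contact_force: [-0.4, 0.4, -0.8]
grip_width: 0.0324
```

Call:
{"name": "send_rows", "arguments": {"rows": "0 0 0 0 0 0;0 0 0 0 0 0;0 0 0 0 0 0;0 0 0 0 0 0;0 0 0 0 0 0", "grip": 0, "grip_force": 40}}

```text
clock: 2.9
tcp_pos: [0.5537, -0.2041, 0.107]
orientation: [-1.259, 1.127, -1.129]
contact_force: [-1.2, -1.6, 5.3]
grip_width: 0.0093
```

```bash
python3 - <<'E'
from h import *
o=r.get_obs(); print(o['clock'],o['tcp_pos'],o['grip_width'],o['contact_force'])
save('wrist','w2')
E
```

```text
2.9 [ 0.5537203  -0.20414235  0.10696772] 0.009271838637046661 [-1.19331723 -1.55957938  5.25555288]
```

View pics/w2.png

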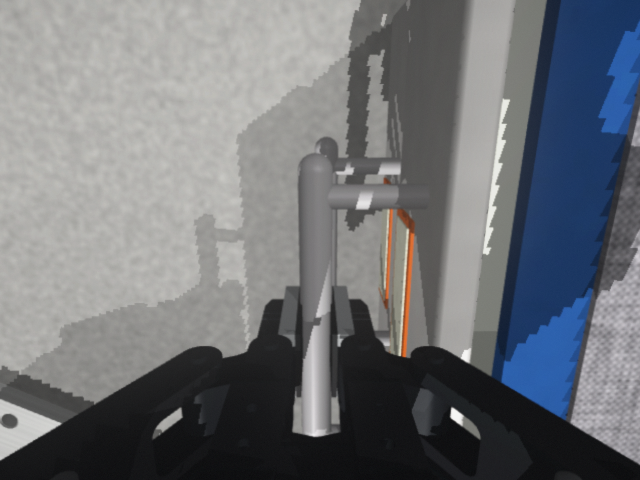

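Call:
{"name": "send_rows", "arguments": {"rows": "-0.0099 -0.0011 0 0 0 0;-0.0099 -0.0011 0 0 0 0;-0.0099 -0.0011 0 0 0 0;-0.0099 -0.0011 0 0 0 0;-0.0099 -0.0011 0 0 0 0;-0.0099 -0.0011 0 0 0 0;-0.0099 -0.0011 0 0 0 0;-0.0099 -0.0011 0 0 0 0;-0.0099 -0.0011 0 0 0 0;-0.0099 -0.0011 0 0 0 0;0 0 0 0 0 0"}}

```text
clock: 4.05
tcp_pos: [0.4527, -0.2157, 0.1069]
orientation: [-1.26, 1.129, -1.13]
contact_force: [-1.4, -5.0, 8.7]
grip_width: 0.0091
```

Call:
{"name": "send_rows", "arguments": {"rows": "-0.004 -0.0004 0 0 0 0;-0.004 -0.0004 0 0 0 0;0 0 0 0 0 0"}}

```text
clock: 4.35
tcp_pos: [0.4458, -0.2164, 0.1069]
orientation: [-1.259, 1.128, -1.13]
contact_force: [-0.5, -5.3, 7.8]
grip_width: 0.0094
```

Call:
{"name": "send_rows", "arguments": {"rows": "-0.003 -0.0003 0 0 0 0;-0.003 -0.0003 0 0 0 0;0 0 0 0 0 0"}}

```text
clock: 4.65
tcp_pos: [0.4401, -0.2171, 0.1069]
orientation: [-1.259, 1.127, -1.13]
contact_force: [0.2, -5.7, 6.3]
grip_width: 0.0094
```

Call:
{"name": "send_rows", "arguments": {"rows": "-0.003 -0.0003 0 0 0 0;-0.002 -0.0002 0 0 0 0;0 0 0 0 0 0"}}

```text
clock: 4.95
tcp_pos: [0.4396, -0.2171, 0.1071]
orientation: [-1.254, 1.12, -1.134]
contact_force: [14.7, -6.5, -10.0]
grip_width: 0.0093
```

Call:
{"name": "send_rows", "arguments": {"rows": "0.003 0.0003 0 0 0 0;0 0 0 0 0 0"}}

```text
clock: 5.15
tcp_pos: [0.4396, -0.2171, 0.107]
orientation: [-1.258, 1.125, -1.131]
contact_force: [3.7, -6.2, 3.2]
grip_width: 0.0097
```

Call:
{"name": "send_rows", "arguments": {"rows": "0 0 0 0 0 0;0 0 0 0 0 0;0 0 0 0 0 0;0 0 0 0 0 0", "grip": 0.032}}

```text
clock: 5.55
tcp_pos: [0.4377, -0.2155, 0.1059]
orientation: [-1.26, 1.129, -1.126]
contact_force: [-0.6, -0.8, -0.3]
grip_width: 0.0321
```

Call:
{"name": "send_rows", "arguments": {"rows": "0 0 0.02 0 0 0;0 0 0.03 0 0 0;0 0 0.035 0 0 0;0 0 0.035 0 0 0;0 0 0.02 0 0 0;0 0 0 0 0 0;0 0 0 0 0 0"}}

```text
clock: 6.25
tcp_pos: [0.4382, -0.2159, 0.246]
orientation: [-1.259, 1.128, -1.128]
contact_force: [-1.1, 0.2, -0.5]
grip_width: 0.0319
```

```bash
python3 - <<'E'
from h import *
o=r.get_obs(); print(o['clock'],o['tcp_pos'],o['grip_width'],o['contact_force'])
save('wrist','w3');save('top','t3');save('scene','s3')
crop('top' and 't3',340,90,480,280,4,'c5')
crop('s3',200,200,380,410,3,'c6')
E
```

```text
6.25 [ 0.43815545 -0.21587835  0.24603776] 0.031859793263917205 [-1.08002041  0.22346822 -0.49424702]
```

View pics/w3.png

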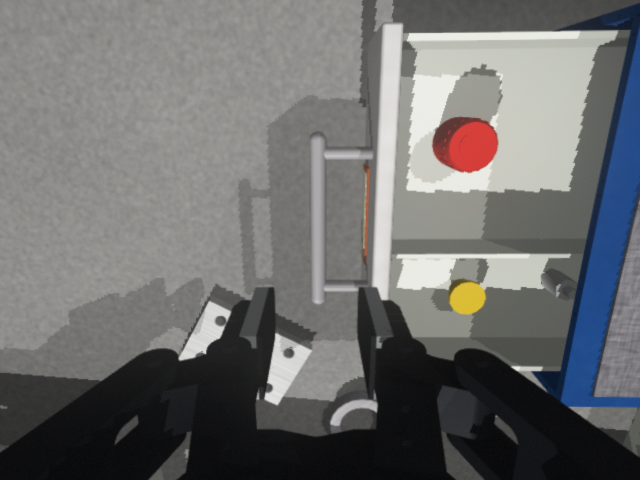

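View pics/c5.png

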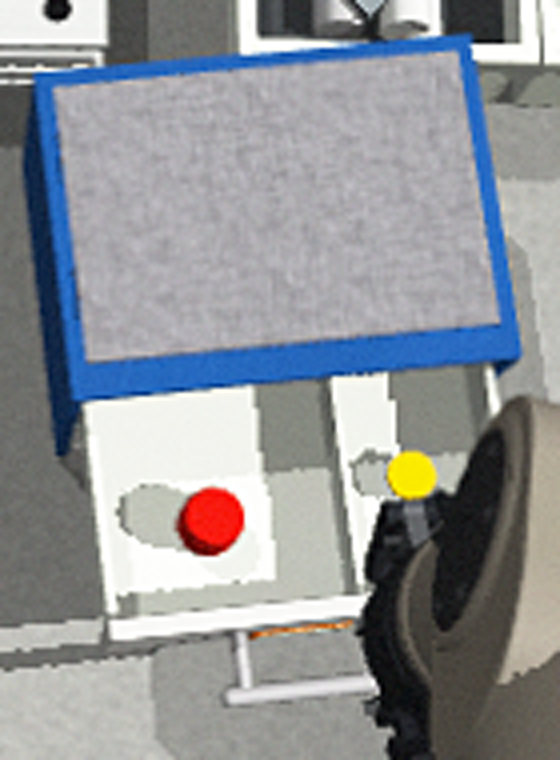

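View pics/c6.png

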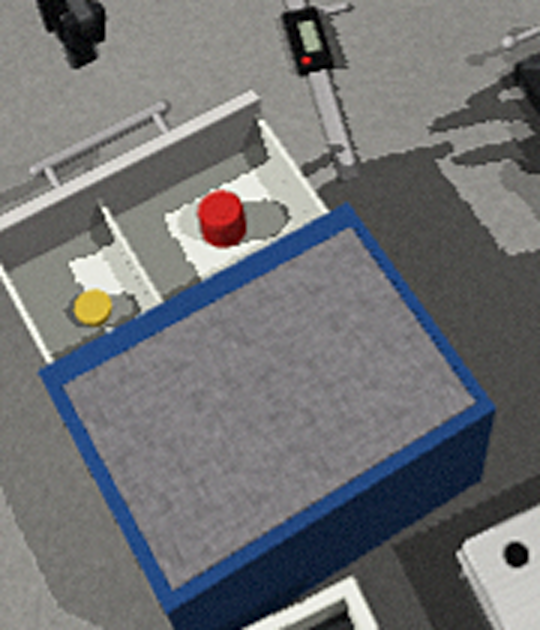

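```bash
python3 - <<'E'
from h import *
np.set_printoptions(precision=4,suppress=True)
W=load('w3');T=load('t3');S=load('s3')
crop('w3',380,20,620,260,3,'c7')
h=px2z(W,[(317.5,135),(318,300)],.123); print('handle',h,h.mean(0))
print('W cap',px2z(W,[(473,146)],.117),'T',px2z(T,[(340+216/4,90+518/4)],.117),'S',px2z(S,[(200+222/3,200+207/3)],.117))
print('plug W',px2z(W,[(467,297)],.101))
print('panel top back edge',px2z(W,[(403,25),(392,250)],.144),'cabfront',px2z(W,[(565,395)],.152))
print('left wall', px2z(W,[(410,37),(560,35)],.125))
E
```

```text
handle [[ 0.4331 -0.1593  0.123 ]
 [ 0.4462 -0.2745  0.123 ]] [ 0.4396 -0.2169  0.123 ]
W cap [[ 0.5348 -0.1558  0.117 ]] T [[ 0.5342 -0.1591  0.117 ]] S [[ 0.5363 -0.1544  0.117 ]]
plug W [[ 0.562  -0.2701  0.101 ]]
panel top back edge [[ 0.4724 -0.0955  0.144 ]
 [ 0.4879 -0.2237  0.144 ]] cabfront [[ 0.6205 -0.3122  0.152 ]]
left wall [[ 0.4808 -0.0978  0.125 ]
 [ 0.5672 -0.0879  0.125 ]]
```

View pics/c7.png

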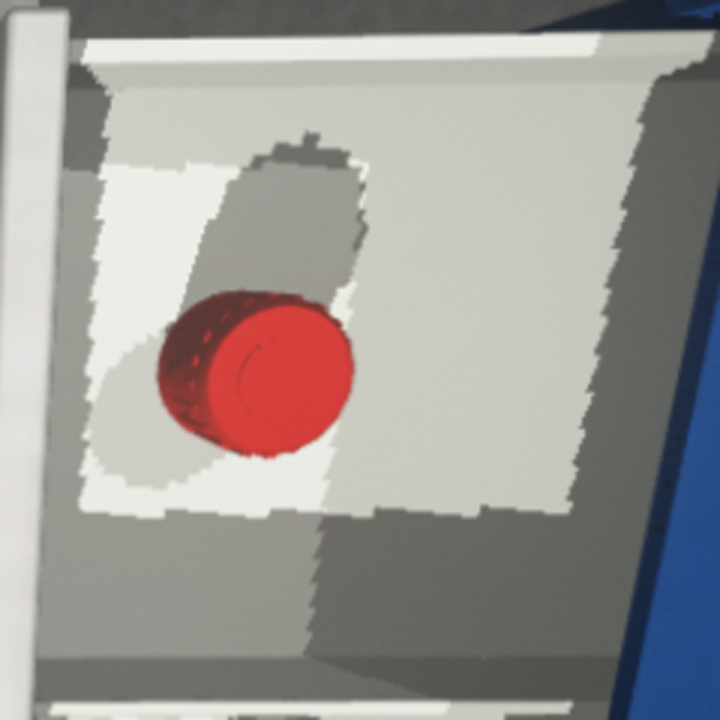

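Call:
{"name": "send_rows", "arguments": {"rows": "0.0242 0.015 -0.012 0 0 0;0.0242 0.015 -0.012 0 0 0;0.0242 0.015 -0.012 0 0 0;0.0242 0.015 -0.01 0 0 0;0 0 0 0 0 0;0 0 0 0 0 0", "grip": 0.06}}

```text
clock: 7.0
tcp_pos: [0.5347, -0.1555, 0.1989]
orientation: [-1.261, 1.129, -1.125]
contact_force: [0.4, -1.3, -0.4]
grip_width: 0.06
```

```bash
python3 - <<'E'
from h import *
np.set_printoptions(precision=4,suppress=True)
o=r.get_obs(); print(o['clock'],o['tcp_pos'],o['grip_width'],o['contact_force'])
save('wrist','w4');save('scene','s4')
crop('s4',180,170,420,370,3,'c8')
E
```

```text
7.0 [ 0.5347 -0.1555  0.1989] 0.0599682843651103 [ 0.3917 -1.2591 -0.3574]
```

View pics/w4.png

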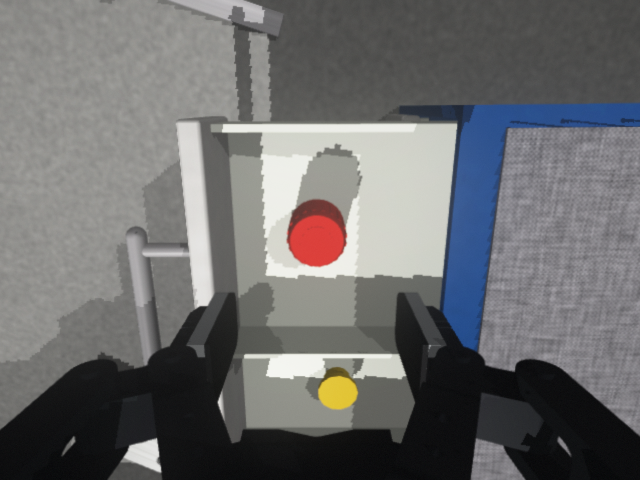

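View pics/c8.png

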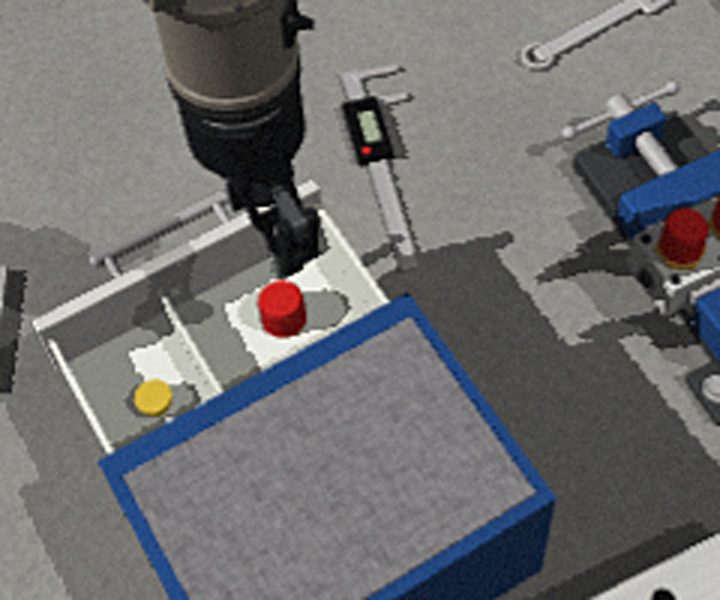

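```bash
python3 - <<'E'
from h import *
np.set_printoptions(precision=4,suppress=True)
W=load('w4')
im=cv2.imread('pics/w4.png'); m=(im[:,:,2]>170)&(im[:,:,1]<100)&(im[:,:,0]<100)
m=m.astype(np.uint8); n,l,s,c=cv2.connectedComponentsWithStats(m); i=1+s[1:,4].argmax(); print(s[i],c[i])
(cx,cy),rad=cv2.minEnclosingCircle(np.argwhere(l==i)[:,::-1].astype(np.float32)); print(cx,cy,rad)
print(px2z(W,[c[i],(cx,cy)],.117), px2z(W,[(cx-rad,cy),(cx+rad,cy)],.117))
print('panel back edge',px2z(W,[(215,170),(225,130),(205,250)],.144),'cabfront',px2z(W,[(470,120),(450,230)],.152))
S=load('s4');print(px2z(S,[(180+281/3,170+297/3)],.117))
E
```

```text
[ 290  215   54   51 2164] [316.3433 240.4977]
316.0787353515625 241.66156005859375 27.379465103149414
[[ 0.5349 -0.1554  0.117 ]
 [ 0.5348 -0.1562  0.117 ]] [[ 0.519  -0.1579  0.117 ]
 [ 0.5507 -0.1544  0.117 ]]
panel back edge [[ 0.4812 -0.1162  0.144 ]
 [ 0.4852 -0.0968  0.144 ]
 [ 0.4777 -0.158   0.144 ]] cabfront [[ 0.5956 -0.0798  0.152 ]
 [ 0.5975 -0.1312  0.152 ]]
[[ 0.536  -0.1551  0.117 ]]
```

Call:
{"name": "send_rows", "arguments": {"rows": "0 0 -0.02 0 0 0;0 0 -0.02 0 0 0;0 0 -0.02 0 0 0;0 0 -0.018 0 0 0;0 0 0 0 0 0", "grip": 0.053}}

```text
clock: 7.6
tcp_pos: [0.5328, -0.157, 0.1205]
orientation: [-1.261, 1.132, -1.126]
contact_force: [-0.3, -0.0, 0.4]
grip_width: 0.0531
```

Call:
{"name": "send_rows", "arguments": {"rows": "0 0 -0.01 0 0 0;0 0 -0.01 0 0 0;0 0 -0.008 0 0 0;0 0 -0.007 0 0 0;0 0 0 0 0 0;0 0 0 0 0 0"}}

```text
clock: 8.2
tcp_pos: [0.5396, -0.1553, 0.0884]
orientation: [-1.253, 1.121, -1.131]
contact_force: [7.9, 0.7, -2.7]
grip_width: 0.0532
```

```bash
python3 - <<'E'
from h import *
o=r.get_obs(); print(o['clock'],o['tcp_pos'],o['grip_width'],o['contact_force'])
save('wrist','w5');save('scene','s5');crop('s5',180,170,420,370,3,'c9')
E
```

```text
8.2 [ 0.53958072 -0.15525593  0.08839448] 0.05319602229408699 [ 7.93770398  0.65572374 -2.74628359]
```

View pics/w5.png

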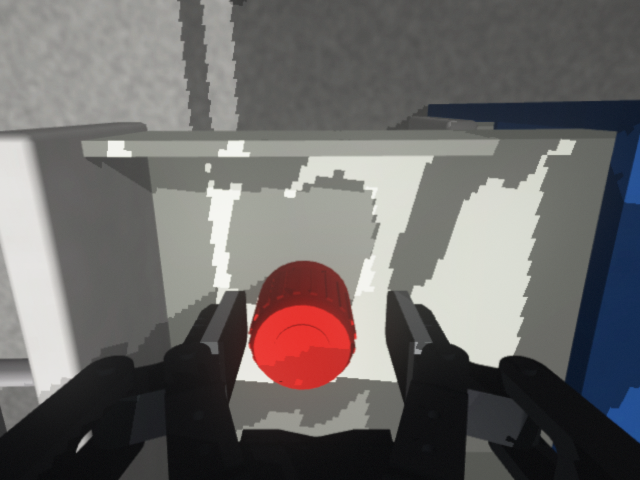

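View pics/c9.png

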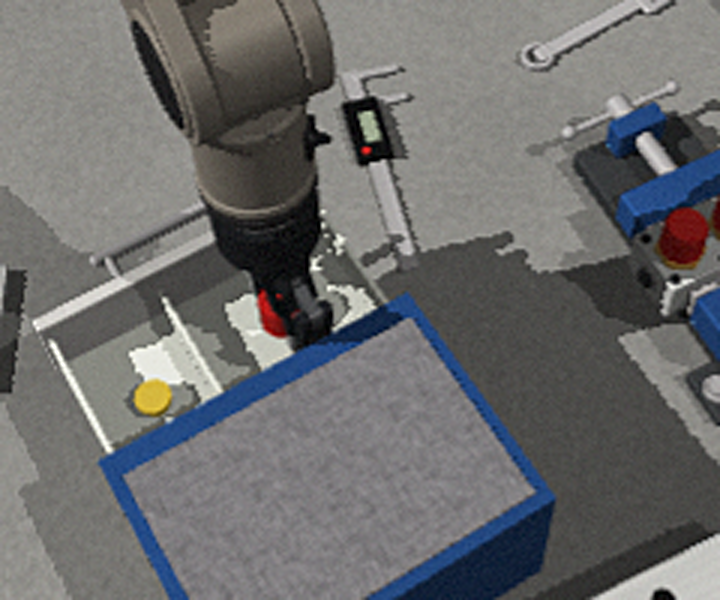

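The left linkage is rubbing the drawer front, with about 8 N towards +x and the tool offset 5 mm. I'll narrow the fingers first to relieve that, then check the centring.

Call:
{"name": "send_rows", "arguments": {"rows": "0 0 0 0 0 0;0 0 0 0 0 0", "grip": 0.047}}

```text
clock: 8.5
tcp_pos: [0.5369, -0.1557, 0.0879]
orientation: [-1.257, 1.125, -1.129]
contact_force: [4.4, 1.3, 0.9]
grip_width: 0.0471
```

```bash
python3 - <<'E'
from h import *
o=r.get_obs(); print(o['clock'],o['tcp_pos'],o['grip_width'],o['contact_force'])
save('wrist','w6')
E
```

```text
8.5 [ 0.53690054 -0.15573073  0.08785819] 0.047124283872926 [4.43763508 1.33671519 0.9482058 ]
```

View pics/w6.png

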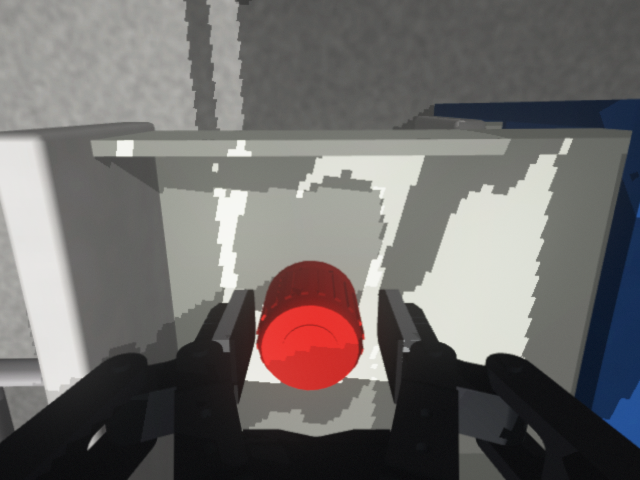

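Call:
{"name": "send_rows", "arguments": {"rows": "0 0 0 0 0 0;0 0 0 0 0 0;0 0 0 0 0 0;0 0 0 0 0 0;0 0 0 0 0 0", "grip": 0, "grip_force": 80}}

```text
clock: 9.05
tcp_pos: [0.5351, -0.1561, 0.0876]
orientation: [-1.259, 1.128, -1.128]
contact_force: [0.7, 0.5, 5.2]
grip_width: 0.0341
```

Call:
{"name": "send_rows", "arguments": {"rows": "0 0 0.01 0 0 0;0 0 0.02 0 0 0;0 0 0.03 0 0 0;0 0 0.03 0 0 0;0 0 0.03 0 0 0;0 0 0 0 0 0;0 0 0 0 0 0"}}

```text
clock: 9.75
tcp_pos: [0.5348, -0.1564, 0.2077]
orientation: [-1.26, 1.128, -1.129]
contact_force: [-0.2, 0.1, -0.7]
grip_width: 0.0341
```

```bash
python3 - <<'E'
from h import *
o=r.get_obs(); print(o['clock'],o['tcp_pos'],o['grip_width'],o['contact_force'],rot(o['orientation']).round(4))
save('wrist','w7');save('scene','s7');crop('s7',150,100,400,350,3,'c10')
E
```

```text
9.75 [ 0.53479796 -0.15643294  0.20768447] 0.03408309694187905 [-0.2328784   0.08677674 -0.69354439] [[ 1.093e-01 -0.000e+00  9.940e-01]
 [-9.940e-01 -7.000e-04  1.093e-01]
 [ 7.000e-04 -1.000e+00 -1.000e-04]]
```

View pics/w7.png

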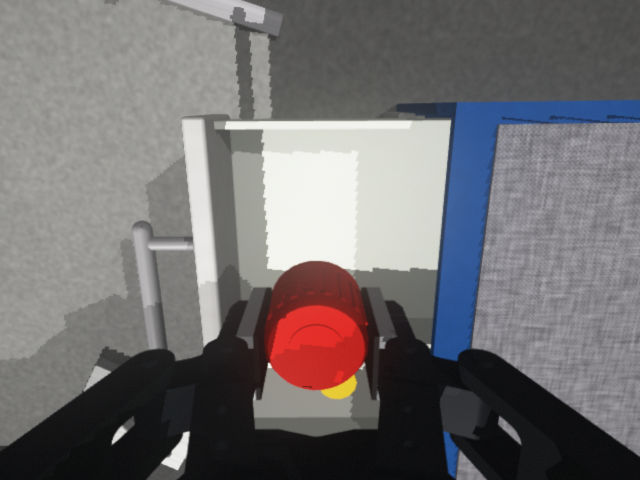

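View pics/c10.png

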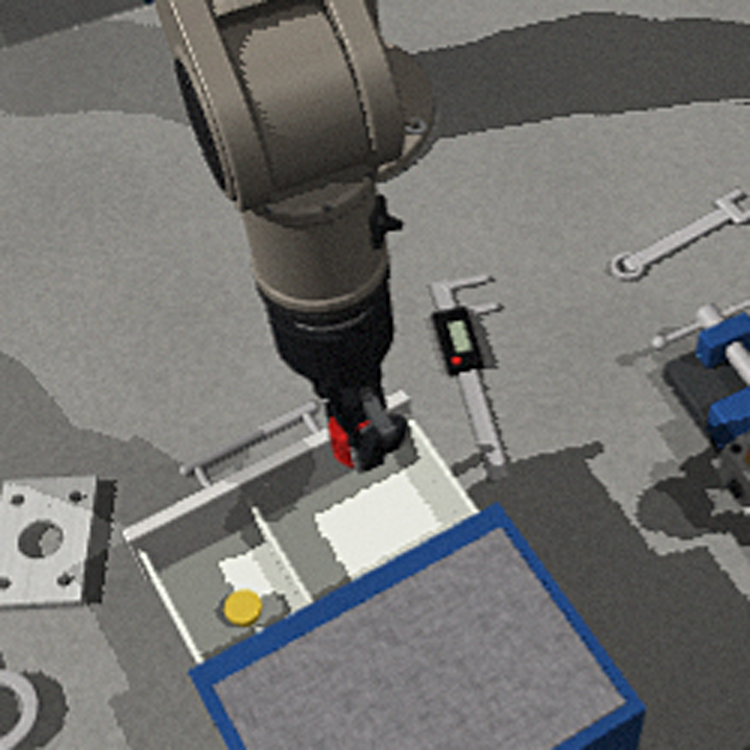

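Call:
{"name": "send_rows", "arguments": {"rows": "0.0061 0.035 0 0 0 -0.0067;0.0061 0.035 0 0 0 -0.0067;0.0061 0.035 0 0 0 -0.0067;0.0061 0.035 0 0 0 -0.0067;0.0061 0.035 0 0 0 -0.0067;0.0061 0.035 0 0 0 -0.0067;0.0061 0.035 0 0 0 -0.0067;0.0061 0.035 0 0 0 -0.0067;0.0061 0.035 0 0 0 -0.0067;0.0061 0.035 0 0 0 -0.0067;0.0061 0.035 0 0 0 -0.0067;0.0061 0.035 0 0 0 -0.0067;0 0 0 0 0 0;0 0 0 0 0 0;0 0 0 0 0 0"}}

```text
clock: 11.35
tcp_pos: [0.6083, 0.2621, 0.206]
orientation: [-1.225, 1.189, -1.189]
contact_force: [1.0, -0.6, -1.3]
grip_width: 0.0335
```

```bash
python3 - <<'E'
from h import *
o=r.get_obs(); print(o['clock'],o['tcp_pos'],o['grip_width'],o['contact_force'],rot(o['orientation']).round(4))
save('wrist','w8');save('scene','s8');save('top','t8');crop('s8',350,110,510,270,4,'c11');crop('w8',200,120,440,400,3,'c12')
W=load('w8'); 
E
```

```text
11.35 [0.60832134 0.26212304 0.20602638] 0.0335293447990739 [ 1.02633507 -0.6020041  -1.2725604 ] [[ 0.0283 -0.0018  0.9996]
 [-0.9996 -0.002   0.0283]
 [ 0.0019 -1.     -0.0018]]
```

View pics/w8.png

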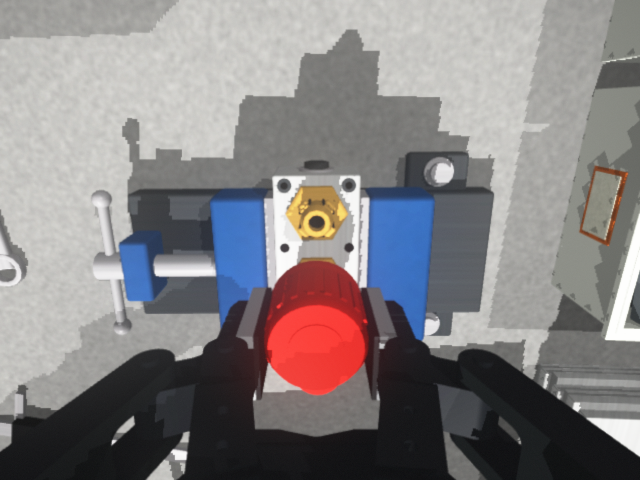

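View pics/c12.png

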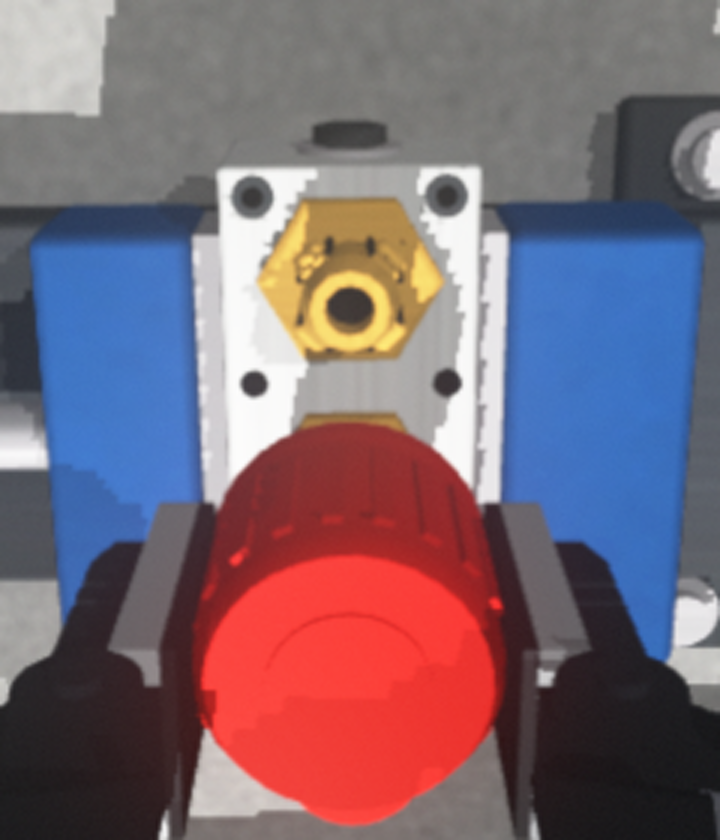

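View pics/c11.png

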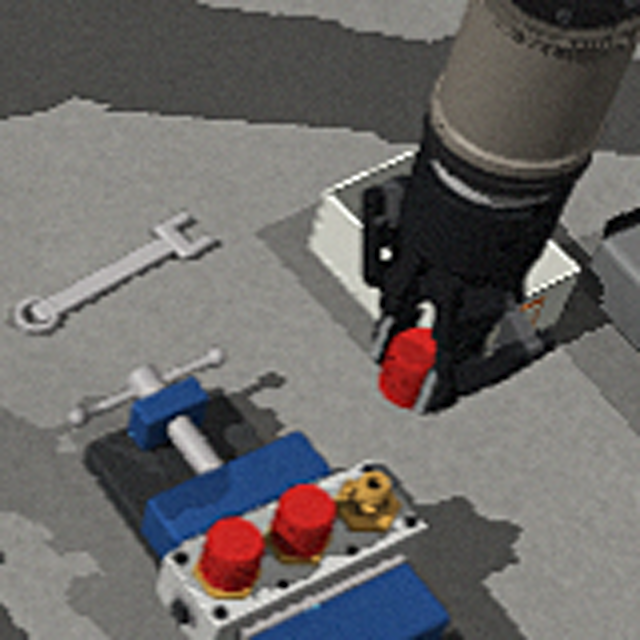

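```bash
python3 - <<'E'
from h import *
np.set_printoptions(precision=4,suppress=True)
W=load('w8');S=load('s8');T=load('t8');o=r.get_obs()
print('cam',W['position'])
a=lambda u,v:(200+u/3,120+v/3)
print('nip W',px2z(W,[a(350,307)],.103), px2z(W,[a(308,308),a(394,308)],.103))
print('hex W',px2z(W,[a(258,282),a(444,282),a(350,199),a(350,358)],.082))
print('block edge W',px2z(W,[a(218,170),a(481,168),a(230,480),a(480,500)],.075))
zt=o['tcp_pos'][2]+.0294
print('captop W',px2z(W,[a(351,680),a(197,680),a(505,680)],zt),'tcp',o['tcp_pos'])
print('nip S',px2z(S,[(350+377/4,110+481/4)],.103))
print('cap S top', px2z(S,[(350+415/4,110+340/4)],zt))
for P in [[.6085,.264,.103]]: print(proj(W,P),proj(S,P),proj(T,P))
crop('t8',180,130,300,270,5,'c13')
E
```

```text
cam [0.6069 0.3373 0.3477]
nip W [[0.6086 0.2668 0.103 ]] [[0.5999 0.2663 0.103 ]
 [0.6178 0.2668 0.103 ]]
hex W [[0.5879 0.266  0.082 ]
 [0.6298 0.2672 0.082 ]
 [0.6081 0.2855 0.082 ]
 [0.6091 0.2485 0.082 ]]
block edge W [[0.5782 0.2899 0.075 ]
 [0.6373 0.292  0.075 ]
 [0.5809 0.214  0.075 ]
 [0.642  0.2105 0.075 ]]
captop W [[0.609  0.2645 0.2364]
 [0.5928 0.2641 0.2364]
 [0.6251 0.265  0.2364]] tcp [0.6087 0.2622 0.207 ]
nip S [[0.6099 0.267  0.103 ]]
cap S top [[0.6039 0.2603 0.2364]]
[[316.3271 226.567 ]] [[442.9063 230.266 ]] [[207.8922 186.7233]]
```

View pics/c13.png

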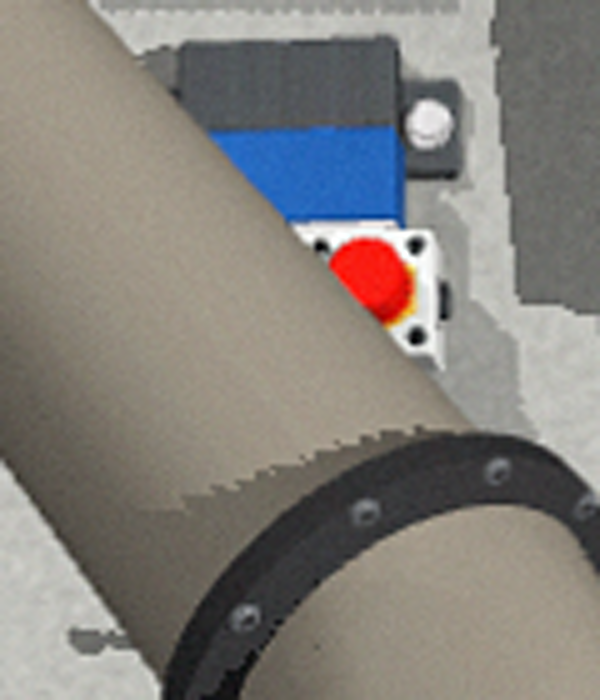

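Call:
{"name": "send_rows", "arguments": {"rows": "0 0.003 -0.02 0 0 0;0 0 -0.025 0 0 0;0 0 -0.025 0 0 0;0 0 -0.02 0 0 0;0 0 0 0 0 0;0 0 0 0 0 0"}}

```text
clock: 12.1
tcp_pos: [0.6088, 0.2664, 0.1177]
orientation: [-1.223, 1.188, -1.188]
contact_force: [0.9, 0.3, 0.3]
grip_width: 0.0335
```

```bash
python3 - <<'E'
from h import *
o=r.get_obs(); print(o['clock'],o['tcp_pos'],o['grip_width'],o['contact_force'],rot(o['orientation']).round(4))
save('wrist','w9');save('scene','s9');crop('s9',390,180,490,280,7,'c14');crop('w9',180,120,460,400,2.8,'c15')
E
```

```text
12.1 [0.60878076 0.26635813 0.11770123] 0.033480339119380066 [0.9058785  0.27748551 0.34368202] [[ 2.870e-02 -0.000e+00  9.996e-01]
 [-9.996e-01 -1.000e-04  2.870e-02]
 [ 1.000e-04 -1.000e+00 -1.000e-04]]
```

View pics/c15.png

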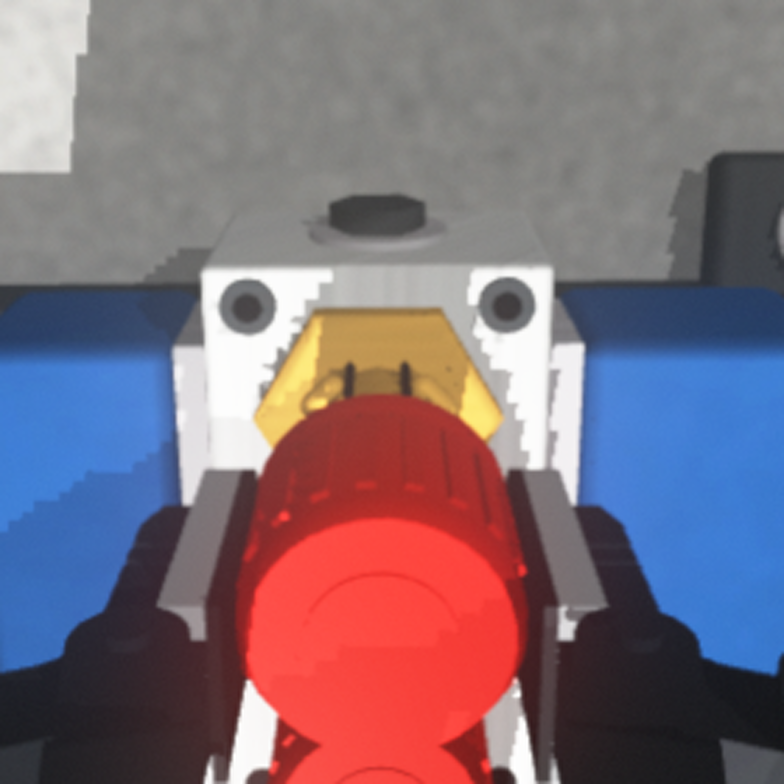

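View pics/c14.png

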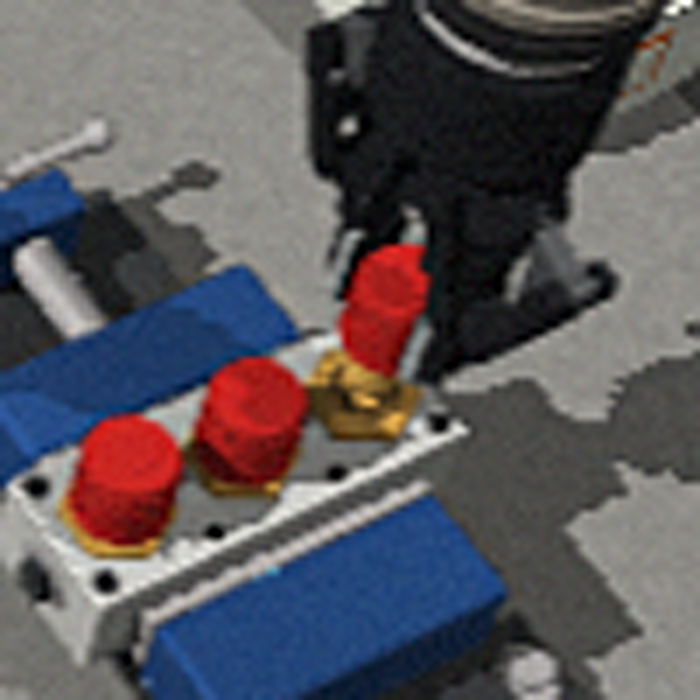

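```bash
python3 - <<'E'
from h import *
np.set_printoptions(precision=4,suppress=True)
W=load('w9');o=r.get_obs();t=o['tcp_pos'];print(t)
b=lambda u,v:(180+u/2.8,120+v/2.8)
print('mouth far',px2z(W,[b(378,397)],t[2]-.0026)-[0,.018,0])
print('top L/R/near/far',px2z(W,[b(245,620),b(522,620),b(383,745),b(383,517)],t[2]+.0294))
print('hex',px2z(W,[b(255,418),b(503,418),b(318,309),b(443,309)],.082))
print('hex@.080',px2z(W,[b(255,418),b(503,418)],.080))
im=cv2.imread('pics/w9.png'); im=cv2.resize(im,None,fx=4,fy=4)
th=np.linspace(0,2*np.pi,100)
def circ(c,rad,z,col):
    p=proj(W,np.c_[c[0]+rad*np.cos(th),c[1]+rad*np.sin(th),np.full(100,z)])
    cv2.polylines(im,[np.int32(p*4+2)],True,col,2)
circ(t,.018,t[2]-.0026,(255,255,0));circ(t,.018,t[2]+.0294,(255,255,0))
circ((.6087,.267),.021,.082,(0,255,0)); 
cv2.imwrite('pics/c16.png',im[440:1040,880:1680])
E
```

```text
[0.6095 0.2671 0.1189]
mouth far [[0.6082 0.2667 0.1163]]
top L/R/near/far [[0.5939 0.2703 0.1483]
 [0.6248 0.2712 0.1483]
 [0.6098 0.2542 0.1483]
 [0.6089 0.2834 0.1483]]
hex [[0.5879 0.2668 0.082 ]
 [0.6296 0.268  0.082 ]
 [0.5983 0.2863 0.082 ]
 [0.6187 0.2869 0.082 ]]
hex@.080 [[0.5877 0.266  0.08  ]
 [0.6299 0.2672 0.08  ]]
```

View pics/c16.png

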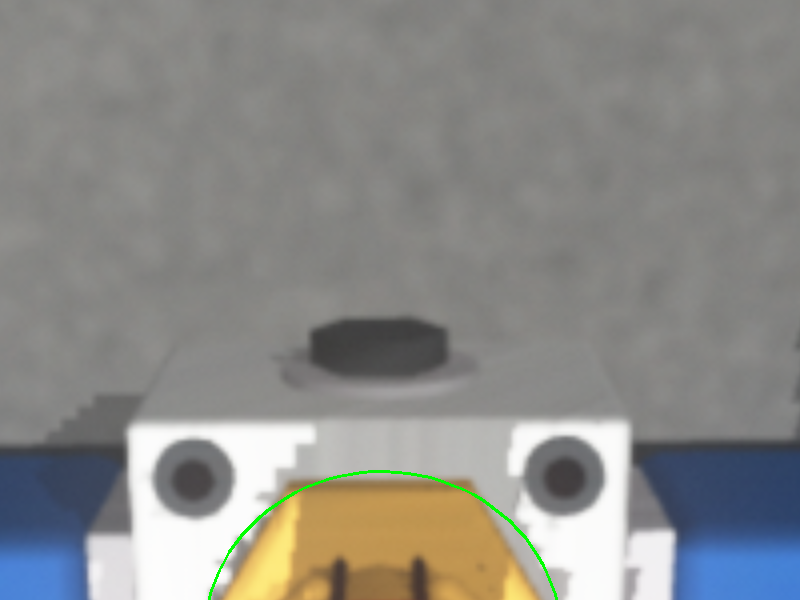

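Call:
{"name": "send_rows", "arguments": {"rows": "0 0 -0.004 0 0 0;0 0 -0.004 0 0 0;0 0 -0.004 0 0 0;0 0 -0.004 0 0 0;0 0 0 0 0 0;0 0 0 0 0 0"}}

```text
clock: 12.8
tcp_pos: [0.6084, 0.2669, 0.1011]
orientation: [-1.223, 1.188, -1.187]
contact_force: [-0.3, -0.2, -0.2]
grip_width: 0.034
```

```bash
python3 - <<'E'
from h import *
o=r.get_obs(); print(o['clock'],o['tcp_pos'],o['grip_width'],o['contact_force'],o['moment'],rot(o['orientation']).round(4))
save('wrist','w10');save('scene','s10');crop('s10',390,180,490,280,7,'c17');crop('w10',180,120,460,400,2.8,'c18')
E
```

```text
12.8 [0.60844568 0.26692712 0.10111223] 0.03395468344529118 [-0.26177948 -0.17766832 -0.22438864] [ 0.01481751 -0.03051418 -0.00216265] [[ 2.960e-02 -3.000e-04  9.996e-01]
 [-9.996e-01 -1.000e-04  2.960e-02]
 [ 1.000e-04 -1.000e+00 -3.000e-04]]
```

View pics/c17.png

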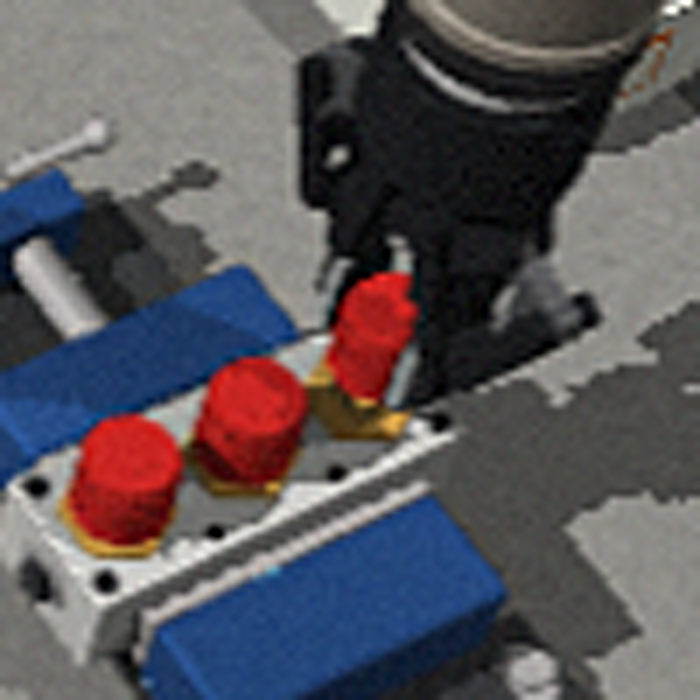

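View pics/c18.png

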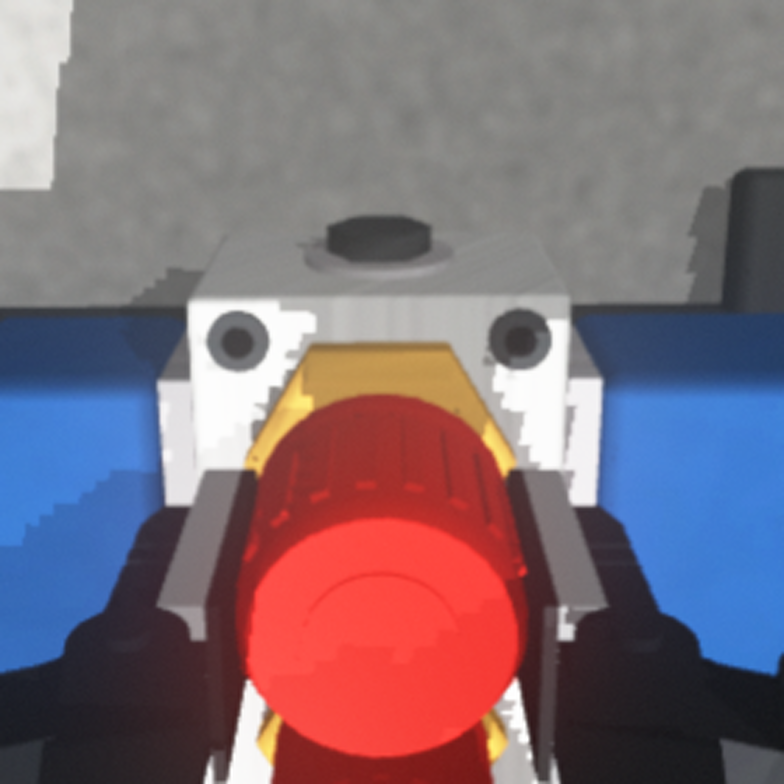

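Call:
{"name": "send_rows", "arguments": {"rows": "0 0 -0.002 0 0 0;0 0 -0.002 0 0 0;0 0 -0.002 0 0 0;0 0 -0.002 0 0 0;0 0 0 0 0 0", "grip_force": 110}}

```text
clock: 13.4
tcp_pos: [0.6086, 0.2665, 0.0932]
orientation: [-1.223, 1.187, -1.188]
contact_force: [-0.8, -1.4, -0.2]
grip_width: 0.0331
```

Call:
{"name": "send_rows", "arguments": {"rows": "0 0 -0.002 0 0 0;0 0 -0.002 0 0 0;0 0 -0.002 0 0 0;0 0 0 0 0 0"}}

```text
clock: 13.8
tcp_pos: [0.6079, 0.2665, 0.0861]
orientation: [-1.225, 1.188, -1.187]
contact_force: [0.3, -1.3, -4.2]
grip_width: 0.0333
```

Call:
{"name": "send_rows", "arguments": {"rows": "0 0 -0.002 0 0 0;0 0 -0.002 0 0 0;0 0 0 0 0 0"}}

```text
clock: 14.1
tcp_pos: [0.6085, 0.267, 0.0848]
orientation: [-1.223, 1.187, -1.188]
contact_force: [-4.0, -3.2, 10.3]
grip_width: 0.0332
```

Call:
{"name": "send_rows", "arguments": {"rows": "0 0 -0.002 0 0 0;0 0 -0.002 0 0 0;0 0 0 0 0 0;0 0 0 0 0 0;0 0 0 0 0 0"}}

```text
clock: 14.6
tcp_pos: [0.6085, 0.267, 0.0846]
orientation: [-1.223, 1.186, -1.189]
contact_force: [-14.3, -9.4, 35.4]
grip_width: 0.0332
```

```bash
python3 - <<'E'
from h import *
for i in range(1):
    o=r.get_obs(); print(o['clock'],o['tcp_pos'],o['grip_width'],o['contact_force'],o['moment'],rot(o['orientation']).round(4))
save('wrist','w11');save('scene','s11');crop('s11',390,180,490,280,7,'c19');crop('w11',180,120,460,400,2.8,'c20')
E
```

```text
14.6 [0.60854466 0.26702792 0.08461055] 0.03319078506329168 [-14.28099608  -9.43292177  35.42870634] [-2.0942939   3.1869897   0.06550533] [[ 0.0291  0.0014  0.9996]
 [-0.9996 -0.0015  0.0291]
 [ 0.0015 -1.      0.0014]]
```

View pics/c19.png

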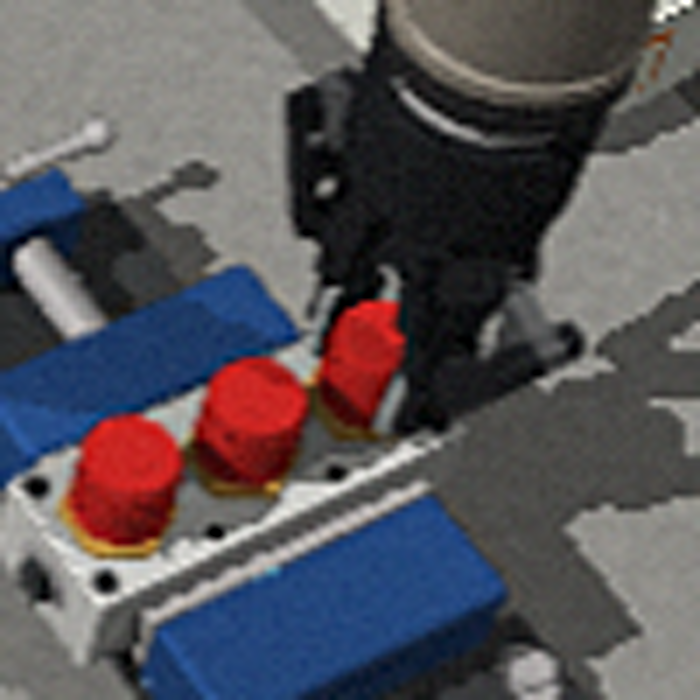

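View pics/c20.png

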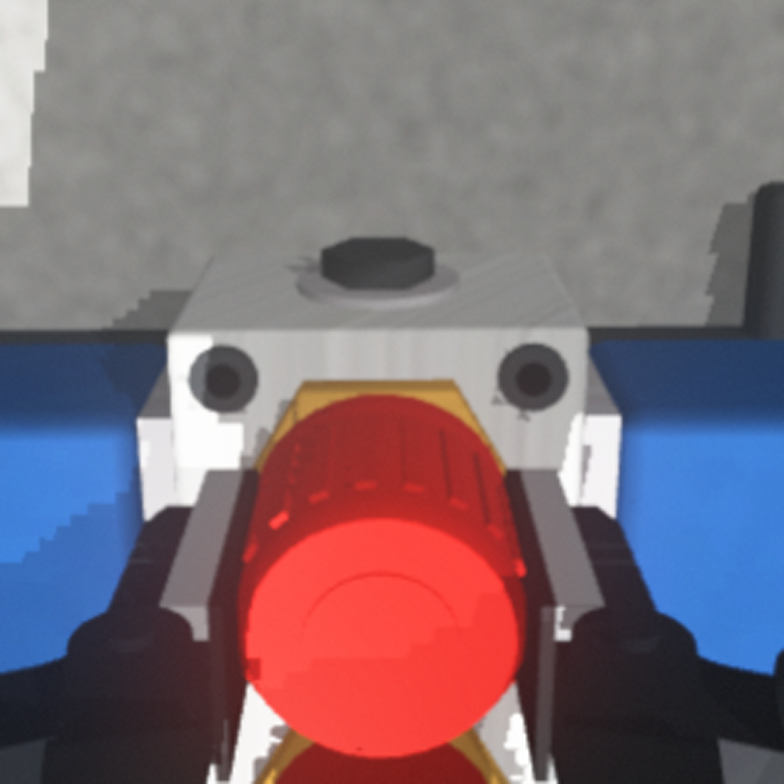

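Call:
{"name": "send_rows", "arguments": {"rows": "0 0 0.0015 0 0 0;0 0 0 0 0 0;0 0 0 0 0 0;0 0 0 0 0 0;0 0 0 0 0 0;0 0 0 0 0 0"}}

```text
clock: 15.3
tcp_pos: [0.6085, 0.267, 0.0846]
orientation: [-1.223, 1.186, -1.189]
contact_force: [-10.6, -7.4, 26.6]
grip_width: 0.0332
```

```bash
python3 - <<'E'
from h import *
o=r.get_obs(); print(o['clock'],o['tcp_pos'],o['grip_width'],o['contact_force'])
save('scene','s12')
S=load('s12');S3=load('s3');np.set_printoptions(precision=4,suppress=True)
E
```

```text
15.3 [0.60848611 0.26703192 0.08464477] 0.033158773253269075 [-10.56502795  -7.43523184  26.58866926]
```

View pics/s12.png

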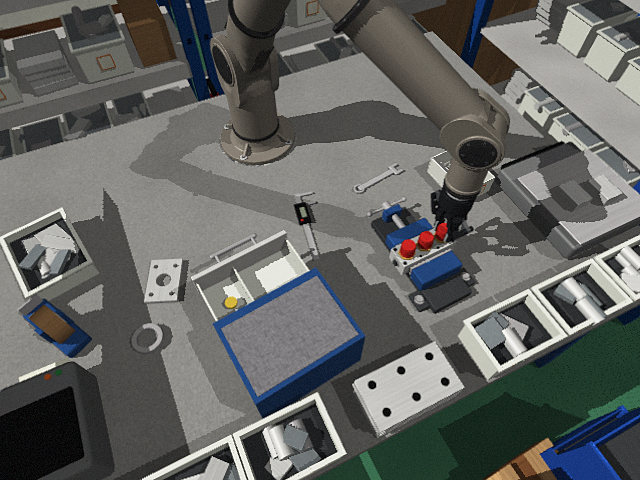

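The drawer is still fully out with the plug at (231,302). The caliper, plate, ring and wrench look where they were. The cap sits level in its row and is pressed with about 27 N, so I'm handing in.

```bash
python3 - <<'E'
from h import *
r.hand_in(); o=r.get_obs(); print(o['clock'],o['tcp_pos'],o['contact_force'],o['grip_width'])
E
```

```text
the job is handed in; nothing more can be done
the job is handed in; nothing more can be done
```

I pulled the top drawer to its stop, lifted the red cap out and pressed it onto the bare nipple until it snapped home. I handed in at about 15 s of the 70 s, still gripping the cap and pressing down.

**Last checks before handing in:**
- **Seating:** the TCP was at z = 0.0846 m, the height I had worked out for the cap on its seat. In the pictures it stands level with its two neighbours.
- **Click:** the vertical force changed from a 4 N downward pull as the lip passed to a hard stop. It reached 35 N, and I then eased it to a steady 27 N.
- **Drawer and bench:** in the last scene picture the drawer was still fully out with the plug in it. The caliper, plate, ring and wrench looked unmoved. I could not see the standoff in that picture, and the arm partly hid the kit bin, so I did not confirm either.

**What disagreed or went off plan:**
- **Top camera:** it read about 4 mm lower in y than the other two, so I aligned with the wrist and scene views.
- **Drawer contact:** while reaching into the drawer, a finger linkage rubbed the drawer front with about 8 N. Narrowing the fingers cleared it.
- **Sideways force:** a push of about 13 N (−11 N in x, −7 N in y) remained during the final press.

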